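Anchor the T-bolt in the hold-down rail

TASK

Set the hold-down bolt beside the evaporator: take the T-bolt (orange handle), drop its head into the wide window of the aluminium T-slot rail, slide it along the slot until it stands beside the tip of the red index clip, and only there turn it a quarter turn so that its long head lies square across the slot and is locked under both lips. Leave it standing upright on the floor of the slot, and leave the blue-handled round-headed bolt standing where it is.

Things in the scene. Friction and masses are not known exactly. Their poses are not given: they have to be found in the camera images.
- t_bolt: upright T-bolt, 78 mm tall, 0.15 kg, standing on the table. Origin: centre of the head's underside, z up. Steel head 40 (x) x 20 (y) x 8 mm; shaft 9 mm thick; collar 16 mm wide at 47 to 52 mm height; orange handle block 44 (x) x 16 (y) mm at 52 to 78 mm height: grip it across the 16 mm at 66 mm height. Handle and head are parallel (long side = x)
- round_bolt: a bystander: bolt of the same build with a blue handle and a round head 38 mm across and 8 mm thick, which does not fit the rail; origin under its head. The two bolts may stand in each other's place
- rail: fixed aluminium T-slot rail, 72 (x) x 220 (y) x 26 mm high; origin: centre of underside; slot along y. Cavity 56 mm wide, floor 4 mm and lips' underside 18 mm above the table, y -94 to +104 mm; the head can turn in it. Mouth in the lips (18 to 26 mm height): window 30 mm wide, y -94 to -32 mm, takes the head lengthwise; slot 18 mm wide, y -22 to +104 mm, passes only the shaft
- index_clip: fixed red plastic clip on the rail's -x side, top 31 mm above the table, its pointed tip on the lip about 17 mm short of the slot's centre line; its place along the rail varies (y = +15 to +65 mm of the rail). Origin: on the slot's centre line opposite the tip, at table height; axes as the rail's
- window (a point): centre of the rail's wide window, on the cavity floor (rail x = 0, y = -62 mm, 4 mm above the table); axes as the rail's
There are look-alikes about, which are no part of the job. What is shaped like the t_bolt but purple is not meant.

How it is judged:
By the outcome, as a careful person would: the job done as asked, in the order asked, and still so for the second after the job is handed in, with the robot touching nothing.
It also fails if it takes over 58 s, if anything falls off the work surface, if the arm or the gripper's body presses on something with over 40 N, if the wrist force passes 120 N, or if a joint passes its speed limit or range.

ROBOT

A 7-joint arm with a two-finger parallel gripper is mounted at the origin on a cart in front of the work surface, level with it; the furniture and walls round the work are solid. World frame = base frame: x ahead of the robot, y to its left, z up, the work surface at z = 0. Lengths are in m, angles in rad, forces in N, time in s.
With the tool pointing down it reaches from about 0.4 to 0.875 m from the base axis. Payload 19.3 kg.
Tool frame: the origin (TCP) lies midway between the tips of the shut fingers; the grasp point (between the pads) lies 19 mm behind it (bot.pinch_z is the distance from the TCP to the grasp point, in m); z points along the fingers, y is the line along which they close (so a half turn about z gives the same grasp; the last joint's range is limited). The gripper opens to 85 mm and grips with 20 to 120 N. Pads are 22 mm wide; open, the fingers measure 114 mm over their backs; the gripper's body (76 mm by 85 mm) begins 54 mm behind the grasp point. The pads swing forward as they close: fully open they stand 13 mm farther back than shut.
Start: joints at [1.118, 0.521, -0.036, 1.599, 0.021, 1.021, -0.113], TCP at [0.233, -0.58, 0.2] pointing down, gripper open.
Joint ranges: [-2.91, 2.91], [-0.3, 2.13], [-1.5, 1.42], [0.17, 2.43], [-1.26, 4.41], [0.16, 1.93], [-2.52, 2.52]. Speed limits (rad/s): [1.89, 1.89, 2.39, 2.39, 3.01, 3.01, 3.01].

INTERFACE

Orientations are given as [roll, pitch, yaw] about the fixed x, y, z axes, in that order (R = Rz(yaw) Ry(pitch) Rx(roll)).
In Python, from workcell import observe, viewer, bot gives the robot as it stands. The module is installed in compiled form; this text tells all that it offers.
- The arm moves only by the tool play_rows, never from a script. Its argument "motion" is a list of rows, each a list of 7 numbers: the shift along the tool's x, y, z in cm, then the turn, a rotation vector about the tool's x, y, z in rad, then the opening, from -1 (shut) to 1 (fully open), so that 0 is half open. A call has exactly 5 rows; each row is the pose to reach, as a shift and turn from the pose commanded when the call began, along the tool's axes at that moment; what a row does not reach only later rows make up. A row lasts 1/10 s, in which the tool goes at most 50 mm and 8.59 degrees, less where a joint would pass 70% of its speed; a pose out of reach is approached as far as the arm can. A call with a gripper value outside its range is refused whole. The fingers move at their own pace and stop on an object; "squeeze" is the grip in N (left out, the last holds). Time passes only in rows, so rows that repeat a pose let the fingers close, or fill a call up. It gives the time, the measured TCP pose, the force, the opening and the grip force at its end, in the units of the state.
- observe(): the state, without advancing time (a new reading comes with each control period).
- viewer.grab_frame(name): name is "side" or "top" or "wrist"; returns (picture, depth): 400x640x3 uint8, red, green, blue; 400x640 float32, m along the optical axis (not along the pixel's ray), 0 where there is no reading.
- viewer.camera_info(name): a dict with "fx", "fy", "cx", "cy" (pixels), "R" (3x3) and "t" (3): a world point X has camera coordinates R X + t. Camera axes: x right, y down, z forward; pixel columns grow to the right and rows downward; lengths in m; the calibration is good to about 2 mm. A picture is of the moment at which its call begins: read the wrist's pose just before it. camera_info takes no time and is no camera call; for the wrist camera it gives the pose at the moment of the call.
- bot.job_done(): hands the job in; it is judged then, once.
The state is a dict: "clock": time; "qpos": joint angles; "qd": joint speeds; "joint_efforts": joint torques, N m; "position": TCP position; "tool_rot": TCP orientation; "force": force on the tool from outside, world axes, zero at the start; "moment": the same for the moment, N m; "grip_width": finger opening in m; "finger_force": force on a finger pad.
Only numpy, scipy, OpenCV 4.12 (cv2) and the standard library are available. Lean on these libraries where they do the work, as an engineer would, in place of code of your own. Each camera call takes 0.05 s, during which the arm holds its last target. There are 200 camera calls.

## Working session

There is one attempt and no reset: what is moved stays moved. The work goes in short steps, Python scripts to look and compute and a tool call to move; the robot and the scene stay as the last step left them, time stands still between calls to the robot, and variables do not carry over. Pictures are saved under pics/ and viewed, at most 13 in all, crops included, and the job is handed in when it is done.

Besides the shell and the picture viewer there is one more tool, called after ">>>" by a JSON object that holds its "method" and its "body", one argument or row to a line. play_rows: Moves the arm, as the interface text tells. Its arguments: {"type":"object","properties":{"motion":{"type":"array"},"squeeze":{"type":"number"}},"required":["motion"]}

```bash
mkdir -p pics; cat > h.py <<'E'
import numpy as np, cv2
from workcell import observe, viewer, bot
def grab(n):
    c=viewer.camera_info(n); p,d=viewer.grab_frame(n); return p,d,c
def pts(d,c):
    v,u=np.mgrid[0:400,0:640]
    X=np.stack([(u-c['cx'])/c['fx']*d,(v-c['cy'])/c['fy']*d,d],-1)
    return (X-np.array(c['t']))@np.array(c['R'])   # R^T (X-t)
def ray(u,v,z,c):
    R=np.array(c['R']);o=-R.T@np.array(c['t'])
    r=R.T@np.array([(u-c['cx'])/c['fx'],(v-c['cy'])/c['fy'],1]); return o+r*(z-o[2])/r[2]
def save(n,p): cv2.imwrite('pics/'+n+'.png',p[:,:,::-1])
E
python3 - <<'E'
from h import *
s=observe();print(s)
for n in('top','side'):
    p,d,c=grab(n);save(n,p);np.savez('pics/'+n,p=p,d=d,**c);print(n,c)
E
```

```text
{'clock': 0.0, 'qpos': array([ 1.11778199,  0.522031  , -0.03633159,  1.59998055,  0.02121029,
        1.02106372, -0.11277712]), 'qd': array([ 5.97375315e-04,  1.01074996e-03,  3.51250344e-04, -1.27013959e-04,
        3.98816874e-04, -1.40092829e-03,  4.10691475e-05]), 'joint_efforts': array([-3.13990540e-05, -9.27115417e+01,  1.98008180e+00, -3.69934309e+01,
        1.78733800e-02,  8.26185336e-03, -2.50937472e-05]), 'position': array([ 0.23329216, -0.57945038,  0.19922494]), 'tool_rot': array([-3.14049848e+00,  8.29362107e-05,  3.82835806e-01]), 'force': array([ 0.23613445,  0.70382749, -0.23374105]), 'moment': array([-0.04419828,  0.0141244 , -0.02709497]), 'finger_force': 0.0, 'grip_width': 0.0854096966643088}
top {'fx': 447.55610196829844, 'fy': 447.55610196829844, 'cx': 320.63611782600293, 'cy': 203.85382208068907, 'R': array([[-0.0244968 , -0.99962905,  0.01190243],
       [-0.99378049,  0.0230563 , -0.10894378],
       [ 0.10862894, -0.01449717, -0.99397665]]), 't': array([0.19567079, 0.51416131, 0.84962586])}
side {'fx': 469.22370983765813, 'fy': 469.22370983765813, 'cx': 312.9696803739646, 'cy': 199.9580603486287, 'R': array([[-0.87575549, -0.48229603, -0.02104432],
       [-0.29745821,  0.57343349, -0.76334307],
       [ 0.38022486, -0.66224208, -0.64565044]]), 't': array([0.55269581, 0.07813512, 0.81200727])}
```

View pics/top.png

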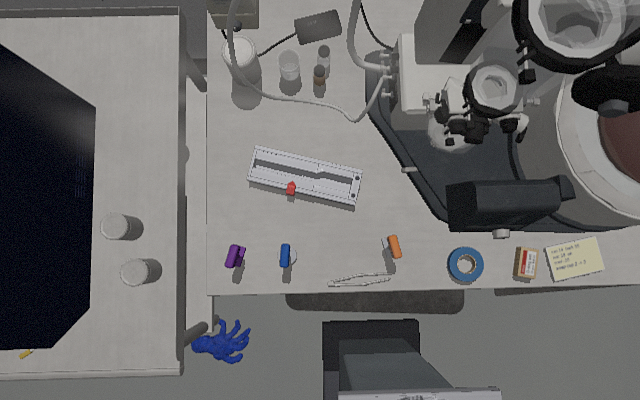

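View pics/side.png

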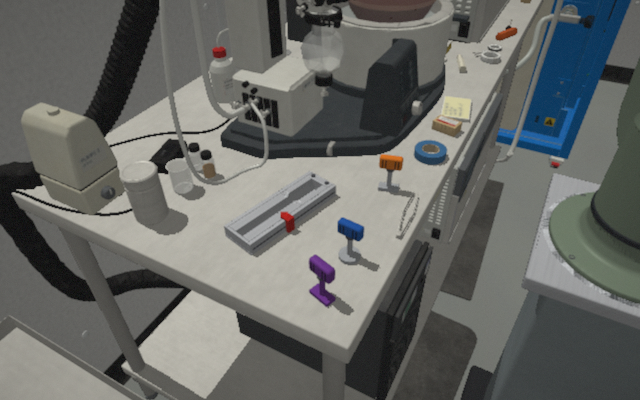

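Top view: three candidates: orange (394,246), blue (286,256) and purple (235,256). The orange-handled one fits the t_bolt description; blue is the round bolt and purple is excluded. The rail is at about (305,176) and the red clip at (291,188). I'll confirm with one enlarged crop and measure.

```bash
cat > m.py <<'E'
from h import *
out=[]
for n in('top','side'):
    c=dict(np.load('pics/'+n+'.npz'));p,d=c.pop('p'),c.pop('d')
    P=pts(d,c);hsv=cv2.cvtColor(p,cv2.COLOR_RGB2HSV)
    for nm,lo,hi,box in (('orange',(8,140,100),(20,255,255),None),('blue',(100,140,60),(118,255,255),None),('red',(0,150,90),(6,255,255),None)):
        m=cv2.inRange(hsv,lo,hi)
        k,l,st,ce=cv2.connectedComponentsWithStats(m)
        for i in range(1,k):
            if st[i,4]<40: continue
            q=P[l==i]; q=q[(q[:,2]>-.02)&(q[:,2]<.1)]
            if len(q)<30: continue
            zt=np.percentile(q[:,2],90); t=q[q[:,2]>zt-.006]
            r=cv2.minAreaRect((t[:,:2]*1000).astype(np.float32))
            print(n,nm,ce[i].round(),st[i,4],'ztop',zt.round(4),'rect mm',np.round(r[0],1),np.round(r[1],1),round(r[2],1),'mean',t.mean(0).round(4))
c=dict(np.load('pics/top.npz'));p,d=c.pop('p'),c.pop('d')
P=pts(d,c)
# rail top: height 20..29mm
m=((P[...,2]>.020)&(P[...,2]<.030)).astype(np.uint8); m[:130]=0;m[220:]=0;m[:,:230]=0;m[:,380:]=0
k,l,st,ce=cv2.connectedComponentsWithStats(m);i=1+st[1:,4].argmax()
q=P[l==i];r=cv2.minAreaRect((q[:,:2]*1000).astype(np.float32));print('rail',r,np.median(q[:,2]))
a=cv2.resize(p[140:215,240:370],None,fx=5,fy=5,interpolation=cv2.INTER_CUBIC)
s=np.load('pics/side.npz')['p'];b=cv2.resize(s[140:270,330:460],(375,375),interpolation=cv2.INTER_CUBIC)
b2=cv2.resize(p[225:275,270:420],(650,217),interpolation=cv2.INTER_CUBIC)
img=np.zeros((592,650,3),np.uint8);img[:375]=a;img[375:]=b2
save('crop1',img)
E
python3 m.py
```

```text
top orange [395. 246.] 178 ztop 0.0786 rect mm [432.5  49.9] [41.4 14.6] 13.9 mean [0.4325 0.0501 0.0766]
top blue [284. 255.] 186 ztop 0.0787 rect mm [421.1 252.6] [14.5 40.4] 84.9 mean [0.4208 0.2526 0.0765]
top blue [470. 258.] 188 ztop 0.0198 rect mm [ 401.4 -102.6] [66.4 48.1] 52.7 mean [ 0.4059 -0.1072  0.018 ]
top red [291. 188.] 53 ztop 0.0311 rect mm [551.8 240.9] [14.  22.1] 73.3 mean [0.5518 0.241  0.0294]
top red [524. 258.] 46 ztop 0.0256 rect mm [ 403.7 -211.1] [ 7.9 28.5] 78.0 mean [ 0.4041 -0.2108  0.0235]
side orange [506.  33.] 133 ztop 0.0261 rect mm [ 389.  -847.8] [79.3 16.2] 66.8 mean [ 0.3874 -0.8464  0.0243]
side orange [391. 161.] 222 ztop 0.0804 rect mm [431.   52.7] [41.6 13.7] 12.3 mean [0.4309 0.0537 0.0789]
side blue [430. 150.] 213 ztop 0.0227 rect mm [394.6 -96.1] [61.5 62.4] 15.0 mean [ 0.394  -0.0936  0.0213]
side blue [350. 229.] 344 ztop 0.0805 rect mm [420.2 256.1] [14.8 39.7] 82.2 mean [0.4197 0.2569 0.0789]
side red [287. 220.] 119 ztop 0.0336 rect mm [552.8 243.1] [14.8 25. ] 78.2 mean [0.5502 0.244  0.0322]
rail ((574.7215576171875, 215.17132568359375), (220.1879425048828, 80.55392456054688), 75.57381439208984) 0.024895528027923868
```

View pics/crop1.png

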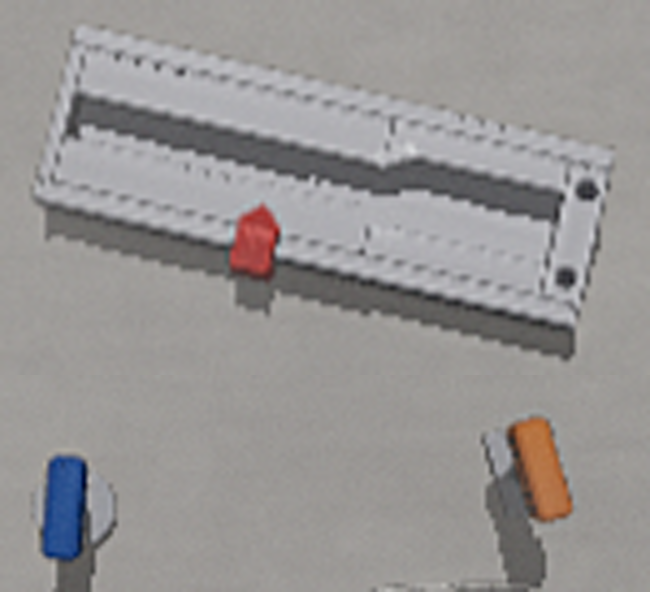

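The crop shows orange at crop (540,468) with a long steel head, so it is the T-bolt. Blue at (65,508) has a round head. The window is at the right end of the rail (crop 400–560, ~190), and the clip tip is at crop (262,207), image (292.4,181.4).

```bash
python3 - <<'E'
from h import *
c=dict(np.load('pics/top.npz'));p,d=c.pop('p'),c.pop('d');P=pts(d,c)
C=[ray(240+(x+.5)/5-.5,140+(y+.5)/5-.5,.026,c)[:2]*1000 for x,y in((80,28),(612,152),(578,318),(37,196))]
for i in range(4): v=C[(i+1)%4]-C[i];print(C[i].round(1),np.linalg.norm(v).round(1),np.degrees(np.arctan2(v[1],v[0])).round(2))
print('ctr',np.mean(C,0).round(1))
print('tip',ray(292.4,181.4,.029,c).round(4))
# evaporator heights near the way
m=(P[...,0]<.62)&(P[...,0]>.3)&(P[...,1]<.1)&(P[...,1]>-.55)&(d>0)&(P[...,2]>.05)
for y in np.arange(-.55,.1,.05):
    q=P[m&(abs(P[...,1]-y)<.025)]
    if len(q):print(round(y,2),'minx',q[:,0].min().round(3),'zmax',q[:,2].max().round(3))
m=(P[...,0]>.4)&(P[...,0]<.75)&(P[...,1]>.05)&(P[...,1]<.42)&(P[...,2]>.09);print(m.sum(),P[m].min(0) if m.any() else '')
E
```

```text
[638.9 309.6] 216.7 -104.6
[584.3  99.8] 67.6 166.62
[518.5 115.5] 218.2 75.87
[571.8 327.1] 69.4 -14.59
ctr [578.4 213. ]
tip [0.5641 0.2377 0.029 ]
-0.4 minx 0.456 zmax 0.075
-0.35 minx 0.452 zmax 0.191
-0.3 minx 0.454 zmax 0.263
-0.25 minx 0.468 zmax 0.314
-0.2 minx 0.459 zmax 0.407
-0.15 minx 0.442 zmax 0.459
-0.1 minx 0.456 zmax 0.453
-0.05 minx 0.456 zmax 0.616
0.0 minx 0.559 zmax 0.628
0.05 minx 0.41 zmax 0.353
2032 [0.42346283 0.05024328 0.0904151 ]
```

>>> {"method": "play_rows", "body": {
  "motion": [
    [3.1, -3.9, 0, 0, 0, 0.03, 1],
    [6.2, -7.8, 0, 0, 0, 0.06, 1],
    [9.3, -11.7, 0, 0, 0, 0.09, 1],
    [12.4, -15.6, 0, 0, 0, 0.12, 1],
    [15.5, -19.5, 0, 0, 0, 0.15, 1]
  ]
}}

```text
clock: 0.6
position: [0.3044, -0.339, 0.1997]
tool_rot: [-3.141, 0.0, 0.231]
force: [2.0, 0.8, 0.9]
grip_width: 0.0852
finger_force: 0.0
```

```bash
cat >> h.py <<'E'
def to(x,y,z=None,yaw=None,s=None):
    """shift in tool axes (cm) and turn about tool z for a TCP goal, tool down; yaw in deg"""
    from scipy.spatial.transform import Rotation as Ro
    s=s or observe(); R=Ro.from_euler('xyz',s['tool_rot'])
    p=s['position']; g=np.array([x,y,p[2] if z is None else z])
    G=R if yaw is None else Ro.from_euler('xyz',[np.pi,0,np.radians(yaw)])
    print('t',round(s['clock'],2),'pos',p.round(4),'rpy deg',np.degrees(s['tool_rot']).round(1),'F',s['force'].round(1),'w',round(s['grip_width'],4),'ff',round(s['finger_force'],1),'q7',s['qpos'][6].round(2))
    print('shift cm',(R.inv().apply(g-p)*100).round(2),'turn',(R.inv()*G).as_rotvec().round(3))
E
python3 -c "
from h import *
to(.345,-.2,.2,13.5);to(.425,.05,.2,13.5)
c=dict(np.load('pics/top.npz'));P=pts(c['d'],c)
m=(P[...,2]>.09)&(P[...,2]<.5)
for r in (.04,.08,.12,.16):
  t=np.array([.249,.969]);v=P[...,:2]-np.array([.5784,.213]);a=v@t;b=v@np.array([.969,-.249])
  k=m&(abs(a)<.11)&(abs(b)<r);print(r,k.sum(),P[k].mean(0).round(3) if k.any() else '')
"
```

```text
t 0.6 pos [ 0.3044 -0.339   0.1997] rpy deg [-180.     0.    13.3] F [2.  0.8 0.9] w 0.0852 ff 0.0 q7 -0.66
shift cm [  7.14 -12.6   -0.03] turn [-0.     0.    -0.004]
t 0.6 pos [ 0.3044 -0.339   0.1997] rpy deg [-180.     0.    13.3] F [2.  0.8 0.9] w 0.0852 ff 0.0 q7 -0.66
shift cm [ 2.066e+01 -3.510e+01 -3.000e-02] turn [-0.     0.    -0.004]
0.04 0 
0.08 0 
0.12 371 [0.69  0.284 0.367]
0.16 456 [0.692 0.248 0.318]
```

>>> {"method": "play_rows", "body": {
  "motion": [
    [2.0, -3.8, 0, 0, 0, 0, 1],
    [4.2, -7.6, 0, 0, 0, 0, 1],
    [6.4, -11.3, 0, 0, 0, 0, 1],
    [8.6, -15, 0, 0, 0, 0, 1],
    [10.9, -18.8, 0, 0, 0, 0, 1]
  ]
}}

```text
clock: 1.1
position: [0.3671, -0.1313, 0.1999]
tool_rot: [3.141, -0.0, 0.232]
force: [1.5, -0.9, 0.4]
grip_width: 0.0852
finger_force: 0.0
```

```bash
python3 -c "
from h import *
to(.42,.05,.2,13.5);print(observe()['qpos'].round(2))"
```

```text
t 1.1 pos [ 0.3671 -0.1313  0.1999] rpy deg [180.   -0.   13.3] F [ 1.5 -0.9  0.4] w 0.0852 ff 0.0 q7 -1.2
shift cm [  9.33 -16.43  -0.02] turn [ 0.    -0.    -0.003]
[ 0.41  0.15 -0.25  2.16  0.05  0.83 -1.2 ]
```

>>> {"method": "play_rows", "body": {
  "motion": [
    [1.9, -3.3, 0, 0, 0, 0, 1],
    [3.8, -6.6, 0, 0, 0, 0, 1],
    [5.7, -9.9, 0, 0, 0, 0, 1],
    [7.6, -13.2, 0, 0, 0, 0, 1],
    [9.3, -16.4, 0, 0, 0, 0, 1]
  ]
}}

```text
clock: 1.6
position: [0.4199, 0.0498, 0.1998]
tool_rot: [-3.142, -0.0, 0.233]
force: [0.3, -0.1, -0.4]
grip_width: 0.085
finger_force: 0.0
```

```bash
python3 - <<'E'
from h import *
to(.432,.051,.12,13.5)
p,d,c=grab('wrist');save('w1',p);np.savez('pics/w1',p=p,d=d,**c)
s=observe();print(s['position'].round(4),s['qd'].round(3))
P=pts(d,c);hsv=cv2.cvtColor(p,cv2.COLOR_RGB2HSV)
m=cv2.inRange(hsv,(8,140,80),(20,255,255))
k,l,st,ce=cv2.connectedComponentsWithStats(m);i=1+st[1:,4].argmax()
q=P[(l==i)];print(st[i],ce[i],np.percentile(q[:,2],[5,50,95]).round(4))
t=q[q[:,2]>.072];r=cv2.minAreaRect((t[:,:2]*1000).astype(np.float32));print(r)
E
```

```text
t 1.6 pos [0.4199 0.0498 0.1998] rpy deg [-180.    -0.    13.3] F [ 0.3 -0.1 -0.4] w 0.085 ff 0.0 q7 -1.71
shift cm [1.2  0.16 7.98] turn [-0.    -0.    -0.003]
[0.4212 0.0551 0.2   ] [ 0.063 -0.026  0.034  0.034 -0.024 -0.012  0.163]
[319 154  15  43 597] [325.69514238 174.97822446] [0.0742 0.0774 0.0788]
((452.72613525390625, 53.21595001220703), (84.82347106933594, 14.650564193725586), 13.079549789428711)
```

View pics/w1.png

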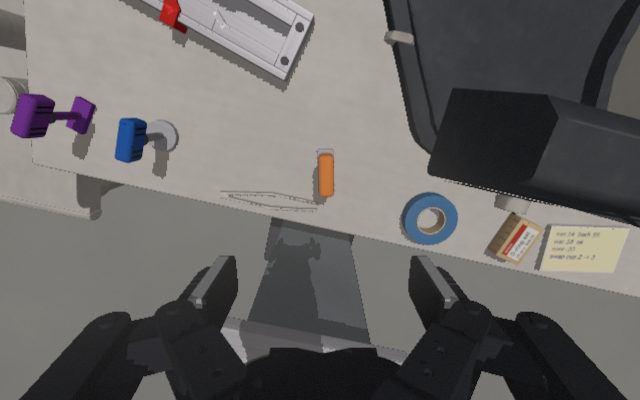

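The wrist view shows the orange handle at (326,175) with a bit of its head, blue at (131,140), purple at (33,115), and the rail window end at top (280,45).

```bash
python3 - <<'E'
from h import *
c=dict(np.load('pics/w1.npz'));p,d=c.pop('p'),c.pop('d')
hsv=cv2.cvtColor(p,cv2.COLOR_RGB2HSV)
m=cv2.inRange(hsv,(8,140,80),(20,255,255))
k,l,st,ce=cv2.connectedComponentsWithStats(m);i=1+st[1:,4].argmax()
v,u=np.nonzero(l==i)
W=np.array([ray(a,b,.078,c)[:2]*1000 for a,b in zip(u,v)],np.float32);print(cv2.minAreaRect(W),W.mean(0))
P=pts(d,c);q=P[l==i];print(np.median(q,0))
to(.4325,.0515,.12,13.4)
E
```

```text
((433.137939453125, 48.76280212402344), (43.5817985534668, 14.52030086517334), 13.266989707946777) [433.38226   49.196518]
[0.43345509 0.04920642 0.07737817]
t 1.65 pos [0.4212 0.0551 0.2   ] rpy deg [-1.799e+02 -1.000e-01  1.360e+01] F [-1.2  7.8 -0.8] w 0.0854 ff 0.0 q7 -1.72
shift cm [1.   0.63 8.  ] turn [-0.002 -0.002  0.003]
```

>>> {"method": "play_rows", "body": {
  "motion": [
    [0.6, 0.1, 2, 0, 0, 0, 1],
    [1.2, 0.2, 4, 0, 0, 0, 1],
    [1.35, 0.2, 6, 0, 0, 0, 1],
    [1.35, 0.2, 8, 0, 0, 0, 1],
    [1.35, 0.2, 8, 0, 0, 0, 1]
  ]
}}

```text
clock: 2.15
position: [0.4319, 0.0491, 0.118]
tool_rot: [-3.141, 0.004, 0.233]
force: [-0.2, -0.5, 0.5]
grip_width: 0.0853
finger_force: 0.0
```

```bash
python3 -c "
from h import *
to(.433,.0497,.047,13.3)
p,d,c=grab('wrist');hsv=cv2.cvtColor(p,cv2.COLOR_RGB2HSV)
m=cv2.inRange(hsv,(8,140,80),(20,255,255))
k,l,st,ce=cv2.connectedComponentsWithStats(m);i=1+st[1:,4].argmax();print(st[i])
v,u=np.nonzero(l==i)
W=np.array([ray(a,b,.078,c)[:2]*1000 for a,b in zip(u,v)],np.float32);print(cv2.minAreaRect(W))
to(.433,.0497,.047,13.3)
"
```

```text
t 2.15 pos [0.4319 0.0491 0.118 ] rpy deg [-180.     0.2   13.4] F [-0.2 -0.5  0.5] w 0.0853 ff 0.0 q7 -1.79
shift cm [ 0.15 -0.03  7.1 ] turn [-0.001  0.004  0.001]
[ 313  181   20   57 1078]
((434.91064453125, 49.55718994140625), (45.267887115478516, 14.834146499633789), 13.833413124084473)
t 2.2 pos [0.4326 0.0492 0.1193] rpy deg [-1.80e+02  1.00e-01  1.34e+01] F [0.8 1.  0.4] w 0.0857 ff 0.0 q7 -1.79
shift cm [ 0.07 -0.03  7.23] turn [-0.     0.002  0.001]
```

>>> {"method": "play_rows", "body": {
  "motion": [
    [0.1, 0, 2.5, 0, 0, 0, 1],
    [0.1, 0, 5, 0, 0, 0, 0.6],
    [0.1, 0, 7, 0, 0, 0, 0.2],
    [0.1, 0, 7.2, 0, 0, 0, -0.3],
    [0.1, 0, 7.2, 0, 0, 0, -0.3]
  ],
  "squeeze": 60
}}

```text
clock: 2.7
position: [0.4347, 0.0496, 0.0486]
tool_rot: [3.141, -0.0, 0.233]
force: [-0.2, -0.5, 0.5]
grip_width: 0.0303
finger_force: 0.0
```

>>> {"method": "play_rows", "body": {
  "motion": [
    [0, 0, 0, 0, 0, 0, -0.6],
    [0, 0, 0, 0, 0, 0, -0.8],
    [0, 0, 0, 0, 0, 0, -1],
    [0, 0, 0, 0, 0, 0, -1],
    [0, 0, 0, 0, 0, 0, -1]
  ],
  "squeeze": 60
}}

```text
clock: 3.2
position: [0.4344, 0.0495, 0.048]
tool_rot: [3.142, -0.0, 0.233]
force: [0.1, 0.6, -0.7]
grip_width: 0.0003
finger_force: 0.0
```

```bash
python3 -c "
from h import *
to(.433,.0497,.18,13.3)"
```

```text
t 3.2 pos [0.4344 0.0495 0.048 ] rpy deg [180.   -0.   13.3] F [ 0.1  0.6 -0.7] w 0.0003 ff 0.0 q7 -1.88
shift cm [ -0.13  -0.05 -13.2 ] turn [ 0.    -0.     0.001]
```

The grip shut on nothing, so I'll look.

```bash
python3 - <<'E'
from h import *
p,d,c=grab('side');np.savez('pics/side2',p=p,d=d,**c)
w,dw,cw=grab('wrist')
img=np.vstack([cv2.resize(p[100:260,280:536],(480,300)),cv2.resize(w,(480,300))]);save('look2',img)
hsv=cv2.cvtColor(p,cv2.COLOR_RGB2HSV);m=cv2.inRange(hsv,(8,140,80),(20,255,255));m[:100]=0
print(pts(d,c)[m>0].mean(0), m.sum()/255)
E
```

```text
[0.42956246 0.05580457 0.07031767] 241.0
```

View pics/look2.png

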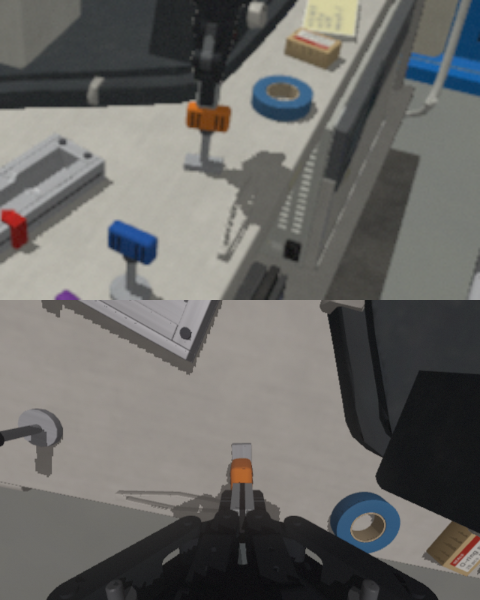

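The bolt still stands. In the lower panel (wrist) the handle front is at (242,470), directly ahead of the fingers at (242,510). I need numbers for finger versus handle.

```bash
python3 - <<'E'
from h import *
w,d,c=grab('wrist');P=pts(d,c);hsv=cv2.cvtColor(w,cv2.COLOR_RGB2HSV)
m=cv2.inRange(hsv,(5,120,60),(20,255,255))
k,l,st,ce=cv2.connectedComponentsWithStats(m);i=1+st[1:,4].argmax();print(st[i])
q=P[l==i];t=q[q[:,2]>.074];print('top pts x',t[:,0].min(),t[:,0].max(),'y',t[:,1].min(),t[:,1].max(),len(t),'z',np.median(t[:,2]))
R=np.array(c['R'])
for n,X in(('tcp',observe()['position']),('pinch',observe()['position']+[0,0,.019])):
    x=R@X+c['t'];print(n,c['fx']*x[0]/x[2]+c['cx'],c['fy']*x[1]/x[2]+c['cy'],x[2])
print(observe()['grip_width'],observe()['finger_force'])
a=cv2.resize(w[160:360,240:410],None,fx=3,fy=3,interpolation=cv2.INTER_CUBIC)
save('w3',a[:600])
E
```

```text
[307 212  30  41 893]
top pts x 0.4340208460941235 0.5075547609822274 y 0.04356075075578827 0.06640452639163887 601 z 0.077078247564037
tcp 321.9016166829931 234.52242917002022 0.18833845698934487
pinch 321.8421544447893 247.66089103092634 0.1701959652492779
4.9368238886199605e-05 0.0
```

View pics/w3.png

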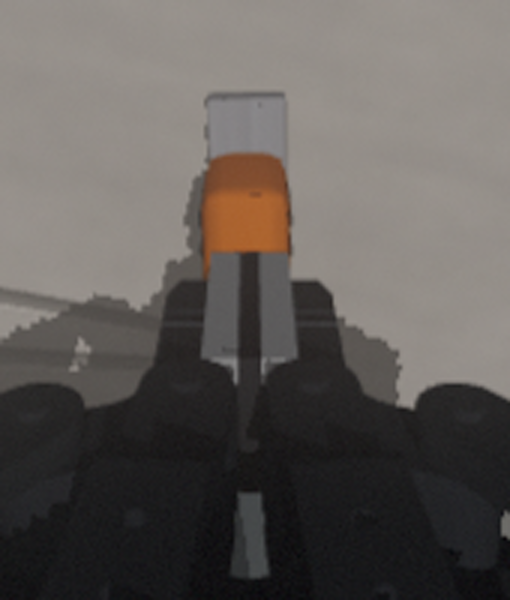

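```bash
python3 - <<'E'
from h import *
w,d,c=grab('wrist');P=pts(d,c)
for v in (236,240,242,244,246,250,255,260,265,270,275):
    print(v,[ (P[v,u]*1000).round(0).astype(int).tolist() for u in (302,312,317,322,327,332,341)])
s=observe();print(s['position'],s['tool_rot'],s['force'])
E
```

```text
236 [[409, 60, -1], [445, 57, 78], [446, 55, 78], [446, 52, 77], [447, 50, 78], [447, 47, 77], [416, 29, -1]]
240 [[406, 60, 1], [443, 57, 79], [443, 54, 78], [444, 52, 78], [445, 49, 78], [445, 47, 78], [413, 28, -1]]
242 [[404, 59, 0], [441, 57, 77], [442, 54, 78], [443, 51, 78], [443, 49, 78], [444, 46, 79], [411, 28, -1]]
244 [[402, 59, -1], [443, 57, 83], [443, 54, 82], [444, 52, 82], [444, 49, 82], [445, 47, 82], [409, 28, -1]]
246 [[400, 58, 0], [443, 57, 85], [444, 54, 86], [444, 52, 86], [444, 49, 85], [446, 47, 86], [408, 27, 0]]
250 [[397, 58, 0], [443, 57, 90], [443, 54, 90], [444, 52, 90], [445, 49, 91], [445, 47, 89], [404, 26, 0]]
255 [[438, 61, 87], [443, 56, 95], [444, 54, 96], [444, 52, 96], [444, 49, 95], [445, 47, 95], [443, 42, 88]]
260 [[438, 60, 93], [443, 56, 100], [444, 54, 102], [444, 52, 100], [445, 49, 100], [445, 47, 101], [508, 66, 222]]
265 [[438, 60, 97], [443, 56, 104], [443, 54, 105], [444, 52, 105], [445, 50, 105], [445, 47, 105], [442, 42, 97]]
270 [[437, 60, 101], [443, 56, 109], [444, 54, 109], [444, 52, 109], [444, 50, 109], [445, 47, 109], [442, 42, 102]]
275 [[438, 59, 106], [443, 56, 112], [444, 54, 113], [444, 52, 113], [444, 49, 112], [445, 48, 114], [442, 43, 106]]
[0.4342737  0.04949446 0.04778431] [-3.14155963e+00  8.93448371e-05  2.32727475e-01] [ 0.85266923 -0.35086089 -0.24036123]
```

Depth puts the shut fingers' front face at x=0.443 down to the handle top, with the handle not displaced. I'll reopen partially and check where the tips really are.

>>> {"method": "play_rows", "body": {
  "motion": [
    [0, 0, 0, 0, 0, 0, -0.5],
    [0, 0, 0, 0, 0, 0, 0],
    [0, 0, 0, 0, 0, 0, 0],
    [0, 0, 0, 0, 0, 0, 0],
    [0, 0, 0, 0, 0, 0, 0]
  ],
  "squeeze": 60
}}

```text
clock: 3.9
position: [0.4343, 0.0495, 0.0478]
tool_rot: [-3.142, 0.0, 0.233]
force: [-0.5, -0.1, 0.6]
grip_width: 0.0427
finger_force: 0.0
```

```bash
python3 - <<'E'
from h import *
w,d,c=grab('wrist');P=pts(d,c);np.savez('pics/w4',p=w,d=d,**c)
p,ds,cs=grab('side')
a=cv2.resize(w[160:360,220:430],(504,480),interpolation=cv2.INTER_CUBIC);b=cv2.resize(p[130:210,350:430],(290,290),interpolation=cv2.INTER_CUBIC)
img=np.zeros((480,794,3),np.uint8);img[:,:504]=a;img[:290,504:]=b;save('w4',img)
to(.434,.0495,.047,13.3)
E
```

```text
t 4.0 pos [0.4343 0.0495 0.0478] rpy deg [-180.     0.    13.3] F [ 0.1 -0.9  0.5] w 0.0426 ff 0.0 q7 -1.88
shift cm [-0.03 -0.    0.08] turn [-0.     0.     0.001]
```

View pics/w4.png

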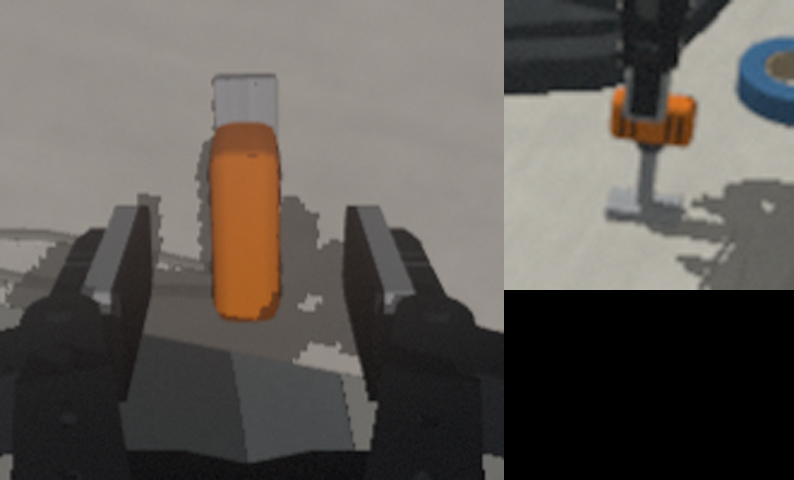

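The tips now straddle the handle correctly (wrist panel: handle at 245,220; pads at 120 and 380). I'll close again slowly and watch the width and force.

>>> {"method": "play_rows", "body": {
  "motion": [
    [0, 0, 0, 0, 0, 0, -0.3],
    [0, 0, 0, 0, 0, 0, -0.5],
    [0, 0, 0, 0, 0, 0, -0.6],
    [0, 0, 0, 0, 0, 0, -0.7],
    [0, 0, 0, 0, 0, 0, -0.7]
  ],
  "squeeze": 40
}}

```text
clock: 4.5
position: [0.4343, 0.0495, 0.0478]
tool_rot: [-3.142, 0.0, 0.233]
force: [0.1, -1.3, 0.8]
grip_width: 0.0128
finger_force: 0.0
```

>>> {"method": "play_rows", "body": {
  "motion": [
    [0, 0, 0, 0, 0, 0, -1],
    [0, 0, 0, 0, 0, 0, -1],
    [0, 0, -1, 0, 0, 0, -1],
    [0, 0, -2, 0, 0, 0, -1],
    [0, 0, -2, 0, 0, 0, -1]
  ],
  "squeeze": 80
}}

```text
clock: 5.0
position: [0.4351, 0.0496, 0.0693]
tool_rot: [3.141, -0.002, 0.233]
force: [1.0, 0.1, 0.1]
grip_width: 0.0
finger_force: 0.0
```

```bash
python3 - <<'E'
from h import *
w,d,c=grab('wrist');P=pts(d,c)
hsv=cv2.cvtColor(w,cv2.COLOR_RGB2HSV);m=cv2.inRange(hsv,(5,120,60),(20,255,255));m[300:]=0
q=P[m>0];print(m.sum()/255,np.median(q,0),np.percentile(q[:,2],[5,95]))
to(.434,.0495,.047,13.3)
c=dict(np.load('pics/w4.npz'));P=pts(c['d'],c)
hsv=cv2.cvtColor(c['p'],cv2.COLOR_RGB2HSV);m=cv2.inRange(hsv,(5,120,60),(20,255,255));q=P[m>0];q=q[(q[:,2]>.072)&(q[:,0]<.47)]
print('open view handle',cv2.minAreaRect((q[:,:2]*1000).astype(np.float32)))
for v in (250,255,262,270,280,290):
  z=[(P[v,u]*1000).round(0).astype(int).tolist() for u in (262,272,278,282,365,370,376,384,390)];print(v,z)
E
```

```text
1020.0 [0.44539342 0.05210209 0.07694245] [0.06133266 0.07844634]
t 5.05 pos [0.4349 0.0495 0.0687] rpy deg [ 1.80e+02 -1.00e-01  1.33e+01] F [ 0.1  0.4 -0.1] w -0.0001 ff 0.0 q7 -1.86
shift cm [-0.1  -0.02  2.17] turn [ 0.    -0.002  0.   ]
open view handle ((446.348388671875, -35.303733825683594), (42.72535705566406, 189.10382080078125), 9.627629280090332)
250 [[390, 90, 1], [439, 76, 90], [439, 73, 90], [393, 74, 0], [448, 31, 88], [450, 29, 91], [450, 26, 89], [412, -8, 0], [413, -14, -1]]
255 [[385, 89, 1], [438, 75, 95], [438, 72, 93], [433, 71, 82], [445, 30, 87], [449, 29, 95], [450, 27, 95], [408, -10, -1], [409, -15, -1]]
262 [[438, 78, 102], [439, 74, 102], [436, 71, 95], [429, 70, 82], [443, 29, 90], [449, 30, 101], [449, 28, 102], [451, 24, 102], [448, 19, 95]]
270 [[438, 77, 109], [440, 73, 110], [432, 71, 96], [424, 69, 83], [438, 28, 90], [446, 30, 104], [450, 29, 110], [450, 26, 109], [447, 21, 103]]
280 [[439, 75, 118], [436, 72, 112], [427, 69, 97], [420, 68, 86], [434, 27, 91], [442, 29, 105], [449, 30, 117], [449, 27, 116], [450, 25, 117]]
290 [[434, 74, 117], [433, 71, 114], [424, 68, 100], [356, 67, 1], [429, 26, 94], [438, 28, 107], [445, 29, 118], [450, 29, 125], [451, 27, 126]]
```

Fingertips in the wrist depth end near z≈0.085, though the TCP reads 0.048, so they may be sitting above the handle. I'll check independently with the side camera.

```bash
python3 - <<'E'
from h import *
to(.434,.0495,.047,13.3)
for n in('side','top','wrist'):
    p,d,c=grab(n);P=pts(d,c);hsv=cv2.cvtColor(p,cv2.COLOR_RGB2HSV)
    near=(np.hypot(P[...,0]-.435,P[...,1]-.05)<.035)&(P[...,2]>.055)&(P[...,2]<.16)&(d>0)
    o=near&(cv2.inRange(hsv,(5,120,40),(20,255,255))>0); g=near&~o&(hsv[...,1]<70)
    print(n,'orange',o.sum(),P[o][:,2].min() if o.any() else'', P[o][:,2].max() if o.any() else'','grey z pct',g.sum(),np.percentile(P[g][:,2],[0,2,5,10,50]).round(3) if g.any() else '')
    if n=='side':
        a=cv2.resize(p[90:210,340:440],(500,600),interpolation=cv2.INTER_CUBIC);save('s5',a)
E
```

```text
t 5.05 pos [0.4349 0.0495 0.0687] rpy deg [ 1.80e+02 -1.00e-01  1.33e+01] F [ 0.1  0.4 -0.1] w -0.0001 ff 0.0 q7 -1.86
shift cm [-0.1  -0.02  2.17] turn [ 0.    -0.002  0.   ]
side orange 292 0.055205269422719444 0.08256977947135766 grey z pct 254 [0.06  0.077 0.08  0.105 0.126]
top orange 0   grey z pct 4 [0.149 0.149 0.149 0.15  0.151]
wrist orange 1023 0.0561130167111618 0.07962244428708194 grey z pct 9613 [0.06  0.109 0.114 0.122 0.151]
```

View pics/s5.png

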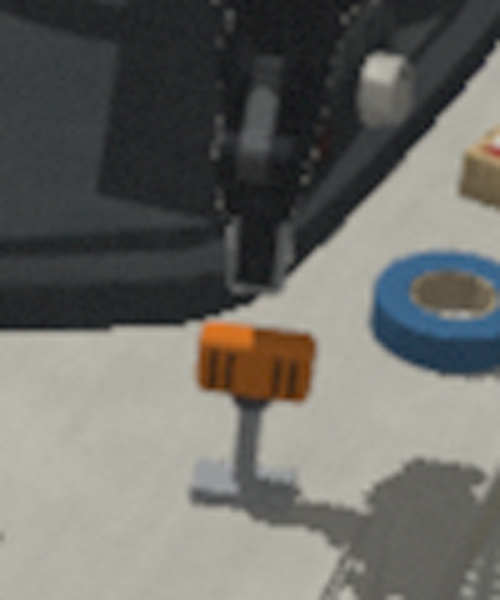

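The side crop shows the shut fingertips (crop 255,290) clearly above the handle top (255,325), so the tips sit about 3 cm higher than the TCP reading says. I'll quantify that.

```bash
python3 - <<'E'
from h import *
print('pinch_z',bot.pinch_z)
p,d,c=grab('side');P=pts(d,c)
R=np.array(c['R'])
for z in(.07,.08,.09,.1,.105,.11):
    x=R@np.array([.4385,.0545,z])+c['t'];print('side z',z,(c['fx']*x[0]/x[2]+c['cx']).round(1),(c['fy']*x[1]/x[2]+c['cy']).round(1))
for v in range(138,156): print(v,[(P[v,u]*1000).round(0).astype(int).tolist() for u in (388,391,394)])
w,d,c=grab('wrist');P=pts(d,c)
for v in range(236,262,3): print(v,(P[v,322]*1000).round(0))
E
```

```text
pinch_z 0.0187
side z 0.07 386.6 161.0
side z 0.08 387.1 156.7
side z 0.09 387.5 152.3
side z 0.1 387.9 147.9
side z 0.105 388.2 145.7
side z 0.11 388.4 143.4
138 [[438, 61, 126], [432, 63, 128], [427, 61, 129]]
139 [[437, 63, 125], [431, 63, 127], [426, 62, 128]]
140 [[436, 66, 125], [432, 60, 122], [427, 59, 124]]
141 [[436, 65, 122], [431, 62, 122], [426, 61, 123]]
142 [[437, 62, 118], [431, 62, 120], [426, 61, 121]]
143 [[436, 63, 117], [432, 58, 115], [426, 61, 118]]
144 [[436, 63, 115], [431, 61, 115], [426, 59, 115]]
145 [[436, 62, 112], [431, 61, 112], [426, 59, 113]]
146 [[437, 61, 109], [430, 63, 112], [427, 55, 108]]
147 [[437, 58, 105], [432, 56, 105], [427, 55, 106]]
148 [[480, -67, 15], [432, 55, 102], [427, 54, 103]]
149 [[479, -67, 12], [478, -84, 2], [473, -91, 0]]
150 [[479, -67, 9], [477, -81, 2], [471, -83, 2]]
151 [[481, -73, 2], [476, -77, 2], [469, -79, 2]]
152 [[480, -69, 2], [473, -71, 3], [468, -75, 3]]
153 [[479, -68, 1], [473, -70, 1], [468, -76, 0]]
154 [[477, -63, 2], [471, -65, 2], [465, -68, 3]]
155 [[439, 48, 80], [434, 47, 81], [429, 43, 80]]
236 [438.  50.  78.]
239 [436.  50.  78.]
242 [433.  49.  77.]
245 [444.  52. 104.]
248 [444.  52. 107.]
251 [444.  52. 111.]
254 [444.  52. 114.]
257 [443.  52. 116.]
260 [444.  52. 120.]
```

Both cameras put the shut tip at z≈0.101–0.103 when the reading is 0.069. So the true tip is the reading plus about 32.5 mm, which matches the empty grip. I'll open, go down to a reading of about 0.0145, and grip again.

>>> {"method": "play_rows", "body": {
  "motion": [
    [0, 0, 0, 0, 0, 0, 0],
    [0, 0, 0, 0, 0, 0, 0],
    [0, 0, 1.5, 0, 0, 0, 0],
    [0, 0, 3, 0, 0, 0, 0],
    [0, 0, 4, 0, 0, 0, 0]
  ],
  "squeeze": 60
}}

```text
clock: 5.8
position: [0.434, 0.0495, 0.0269]
tool_rot: [-3.141, 0.001, 0.233]
force: [0.4, 0.1, 0.1]
grip_width: 0.0424
finger_force: 0.0
```

>>> {"method": "play_rows", "body": {
  "motion": [
    [0, 0, 0.7, 0, 0, 0, 0],
    [0, 0, 1.4, 0, 0, 0, 0],
    [0, 0, 1.4, 0, 0, 0, -0.4],
    [0, 0, 1.4, 0, 0, 0, -1],
    [0, 0, 1.4, 0, 0, 0, -1]
  ],
  "squeeze": 60
}}

```text
clock: 6.3
position: [0.4345, 0.0495, 0.0141]
tool_rot: [3.142, -0.0, 0.233]
force: [-0.2, -1.5, -1.6]
grip_width: 0.0155
finger_force: 58.4
```

```bash
python3 -c "
from h import *
to(.434,.05,.1,13.3)"
```

```text
t 6.3 pos [0.4345 0.0495 0.0141] rpy deg [180.   -0.   13.3] F [-0.2 -1.5 -1.6] w 0.0155 ff 58.4 q7 -1.92
shift cm [-0.03 -0.06 -8.59] turn [ 0.    -0.     0.001]
```

Gripped: width 15.5 mm, 58 N. Next: lift, then carry to the window while turning.

>>> {"method": "play_rows", "body": {
  "motion": [
    [0, 0, -3, 0, 0, 0, -1],
    [0, 0, -6, 0, 0, -0.1, -1],
    [1, -0.5, -8, 0, 0, -0.22, -1],
    [3, -1.5, -9, 0, 0, -0.35, -1],
    [6, -3, -9, 0, 0, -0.48, -1]
  ],
  "squeeze": 90
}}

```text
clock: 6.8
position: [0.4868, 0.0919, 0.1059]
tool_rot: [3.139, -0.002, 0.716]
force: [0.8, -0.4, -1.6]
grip_width: 0.0148
finger_force: 90.4
```

```bash
python3 -c "
from h import *
to(.5545,.120,.104,75.6)"
```

```text
t 6.8 pos [0.4868 0.0919 0.1059] rpy deg [ 1.799e+02 -1.000e-01  4.100e+01] F [ 0.8 -0.4 -1.6] w 0.0148 ff 90.4 q7 -1.48
shift cm [6.95 2.33 0.21] turn [ 0.003 -0.001 -0.603]
```

>>> {"method": "play_rows", "body": {
  "motion": [
    [2, 0.1, 0, 0, 0, -0.12, -1],
    [4, 0.2, 0, 0, 0, -0.24, -1],
    [6, 0.3, 0, 0, 0, -0.36, -1],
    [8, 0.4, 0, 0, 0, -0.48, -1],
    [9.8, 0.5, 0, 0, 0, -0.606, -1]
  ]
}}

```text
clock: 7.3
position: [0.5639, 0.1533, 0.1042]
tool_rot: [3.141, -0.0, 1.323]
force: [-0.4, 0.2, -1.5]
grip_width: 0.0147
finger_force: 90.4
```

>>> {"method": "play_rows", "body": {
  "motion": [
    [0, 0, 0, 0, 0, 0, -1],
    [0, 0, 0, 0, 0, 0, -1],
    [0, 0, 0, 0, 0, 0, -1],
    [0, 0, 0, 0, 0, 0, -1],
    [0, 0, 0, 0, 0, 0, -1]
  ]
}}

```text
clock: 7.8
position: [0.563, 0.1525, 0.104]
tool_rot: [3.141, 0.0, 1.318]
force: [0.5, 0.7, -1.7]
grip_width: 0.0147
finger_force: 90.5
```

```bash
python3 - <<'E'
from h import *
to(.563,.153,.104,75.6)
w,d,c=grab('wrist');np.savez('pics/w6',p=w,d=d,**c)
p,d,c=grab('side');np.savez('pics/s6',p=p,d=d,**c)
s=cv2.resize(p[130:250,220:400],(450,300),interpolation=cv2.INTER_CUBIC)
save('w6',np.vstack([cv2.resize(w[:250,100:520],(504,300)),cv2.copyMakeBorder(s,0,0,0,54,cv2.BORDER_CONSTANT)]))
E
```

```text
t 7.8 pos [0.563  0.1525 0.104 ] rpy deg [180.    0.   75.5] F [ 0.5  0.7 -1.7] w 0.0147 ff 90.5 q7 -1.02
shift cm [ 0.05 -0.01  0.  ] turn [ 0.     0.    -0.002]
```

View pics/w6.png

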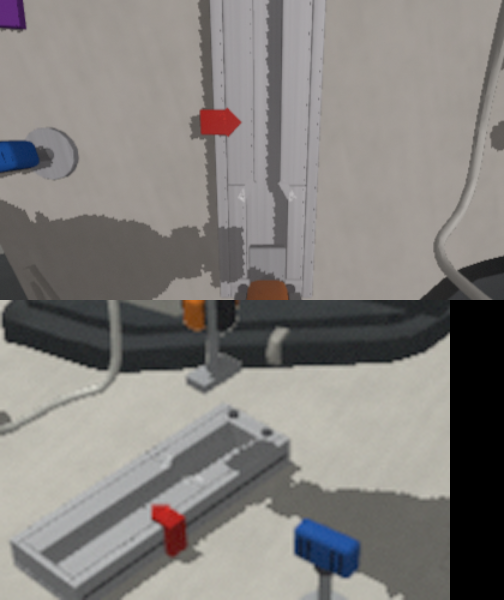

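The wrist view shows the slot axis at x≈268, the held head at (268,255) over the window, and the clip tip at (241,122). Now I measure the rail axis and tip from depth.

```bash
python3 - <<'E'
from h import *
c=dict(np.load('pics/w6.npz'));p,d=c.pop('p'),c.pop('d');P=pts(d,c)
o=np.array([.5784,.213]);t=np.array([.249,.9685]);n=np.array([.9685,-.249])
a=(P[...,:2]-o)@t*1000;b=(P[...,:2]-o)@n*1000;z=P[...,2]*1000
hsv=cv2.cvtColor(p,cv2.COLOR_RGB2HSV);red=(cv2.inRange(hsv,(0,140,60),(7,255,255))|cv2.inRange(hsv,(173,140,60),(180,255,255)))>0
L=(z>22)&(z<30)&~red&(abs(b)<45)
for y in range(-60,110,10):
    k=L&(abs(a-y)<3)
    if k.sum()<10: continue
    q=b[k];print(y,'L',q[q<0].min().round(1) if (q<0).any() else'',q[q<0].max().round(1) if (q<0).any() else '','R',q[q>0].min().round(1),q[q>0].max().round(1),'z',np.median(z[k]).round(1))
k=red&(abs(b)<60)&(abs(a)<110)&(z>24);print('clip n',k.sum(),'b',b[k].min(),b[k].max(),'a',np.median(a[k]),'tip a',a[k&(b>b[k].max()-2.5)].round(1),'z',np.percentile(z[k],[5,50,95]))
# head in hand
g=(z>60)&(z<105)&(abs(b)<25)&(hsv[...,1]<60)&(np.arange(400)[:,None]<260)
print('held',g.sum(),np.percentile(z[g],[2,50,98]).round(1),'b',np.percentile(b[g],[2,98]).round(1),'a',np.percentile(a[g],[2,98]).round(1))
u=P[g];print(cv2.minAreaRect((u[:,:2]*1000).astype(np.float32)))
s=observe()['position'];print('tcp a,b',(s[:2]-o)@t*1000,(s[:2]-o)@n*1000)
E
```

```text
-60 L -36.7 -16.1 R 14.2 35.0 z 25.9
-50 L -37.1 -16.6 R 14.1 34.5 z 25.8
-40 L -36.6 -16.4 R 14.0 35.0 z 25.8
-30 L -37.1 -12.8 R 11.2 34.7 z 25.8
-20 L -36.6 -9.2 R 7.0 35.1 z 25.8
-10 L -36.8 -9.9 R 8.5 34.7 z 25.9
0 L -36.4 -9.7 R 8.4 35.2 z 25.9
10 L -44.1 -9.6 R 8.4 34.7 z 25.8
20 L -20.8 -9.5 R 8.4 35.2 z 25.8
30 L -44.9 -9.5 R 8.9 35.5 z 25.8
40 L -36.3 -9.9 R 8.9 35.1 z 25.7
50 L -36.3 -9.8 R 8.8 35.7 z 25.7
60 L -36.1 -9.6 R 8.7 35.8 z 25.7
70 L -36.3 -9.5 R 8.7 35.4 z 25.8
80 L -35.9 -9.3 R 9.3 35.7 z 25.8
90 L -36.0 -9.2 R 9.2 36.0 z 25.7
clip n 582 b -44.59081772575944 -0.3922730537016438 a 19.65342282397738 tip a [12.9] z [28.95045351 30.23094125 31.3262123 ]
held 904 [91.5 97.7 99.4] b [-10.5   9. ] a [-64.1 -45.9]
((563.7092895507812, 158.8378448486328), (21.249069213867188, 19.89375114440918), 75.57405853271484)
tcp a,b -62.23083430705006 0.2037569525976306
```

>>> {"method": "play_rows", "body": {
  "motion": [
    [0.2, -0.05, 1, 0, 0, 0.007, -1],
    [0.2, -0.05, 2.5, 0, 0, 0.007, -1],
    [0.2, -0.05, 4, 0, 0, 0.007, -1],
    [0.2, -0.05, 5, 0, 0, 0.007, -1],
    [0.2, -0.05, 5.8, 0, 0, 0.007, -1]
  ]
}}

```text
clock: 8.4
position: [0.5627, 0.1549, 0.0442]
tool_rot: [-3.14, 0.001, 1.312]
force: [0.3, 0.2, -1.3]
grip_width: 0.0145
finger_force: 90.5
```

>>> {"method": "play_rows", "body": {
  "motion": [
    [0, 0, 0.5, 0, 0, 0, -1],
    [0, 0, 1.0, 0, 0, 0, -1],
    [0, 0, 1.5, 0, 0, 0, -1],
    [0, 0, 2.0, 0, 0, 0, -1],
    [0, 0, 2.5, 0, 0, 0, -1]
  ]
}}

```text
clock: 8.9
position: [0.5633, 0.1549, 0.0206]
tool_rot: [3.141, -0.0, 1.312]
force: [1.0, 0.6, -1.9]
grip_width: 0.0147
finger_force: 90.5
```

```bash
cat > clip.py <<'E'
from h import *
c=dict(np.load('pics/w6.npz'));p,d=c.pop('p'),c.pop('d');P=pts(d,c)
th=np.radians(75.1);t=np.array([np.cos(th),np.sin(th)]);n=np.array([t[1],-t[0]]);o=np.array([.5784,.213])-n*.0007
def ab(X): return np.array([(X[...,:2]-o)@t*1000,(X[...,:2]-o)@n*1000])
if __name__=='__main__':
    hsv=cv2.cvtColor(p,cv2.COLOR_RGB2HSV);red=cv2.inRange(hsv,(0,140,60),(7,255,255))|cv2.inRange(hsv,(173,140,60),(180,255,255));red[:, :200]=0
    k,l,st,ce=cv2.connectedComponentsWithStats(red);i=1+st[1:,4].argmax();print(st[i],ce[i])
    v,u=np.nonzero(l==i);W=np.array([ray(x,y,.0305,c) for x,y in zip(u,v)]);a,b=ab(W)
    for B in range(-44,-10,4):
        k=(b>=B)&(b<B+4)
        if k.any():print(B,k.sum(),a[k].min().round(1),a[k].max().round(1),a[k].mean().round(1))
    print('tip',a[b>b.max()-1.5].mean(),b.max())
    s=observe();x=ab(s['position']);print('tcp ab',x)
    g=o+t*(x[0]/1000);to(*g,s['position'][2],75.1)
E
python3 clip.py
```

```text
[267  90  33  23 591] [281.08967851 101.3536379 ]
-44 103 12.5 27.5 19.9
-40 105 12.5 27.5 20.0
-36 102 12.5 27.5 19.7
-32 100 12.5 26.8 19.7
-28 104 11.8 28.3 19.9
-24 63 14.1 25.4 19.6
-20 14 17.2 21.7 19.5
tip 19.532453240090856 -18.31611459413865
tcp ab [-60.03159804   1.06826372]
t 8.9 pos [0.5633 0.1549 0.0206] rpy deg [180.   -0.   75.2] F [ 1.   0.6 -1.9] w 0.0147 ff 90.5 q7 -1.1
shift cm [ 0.   -0.11 -0.  ] turn [ 0.    -0.     0.001]
```

The bolt is in the window with no contact force, and the clip tip is at rail y≈+19.7 mm (within +15..65). Next, slide along the slot.

>>> {"method": "play_rows", "body": {
  "motion": [
    [0.7, -0.05, 0, 0, 0, 0, -1],
    [1.5, -0.05, 0, 0, 0, 0, -1],
    [2.4, -0.05, 0, 0, 0, 0, -1],
    [3.3, -0.05, 0, 0, 0, 0, -1],
    [4.2, -0.05, 0, 0, 0, 0, -1]
  ]
}}

```text
clock: 9.4
position: [0.5737, 0.1968, 0.021]
tool_rot: [3.141, -0.0, 1.312]
force: [-0.1, -0.9, -1.2]
grip_width: 0.0148
finger_force: 90.5
```

>>> {"method": "play_rows", "body": {
  "motion": [
    [0.9, 0, 0, 0, 0, 0, -1],
    [1.8, 0, 0, 0, 0, 0, -1],
    [2.7, 0, 0, 0, 0, 0, -1],
    [3.4, 0, 0, 0, 0, 0, -1],
    [3.9, 0, 0, 0, 0, 0, -1]
  ]
}}

```text
clock: 9.9
position: [0.5835, 0.2341, 0.0208]
tool_rot: [-3.141, -0.0, 1.312]
force: [0.1, -0.2, -1.7]
grip_width: 0.0145
finger_force: 90.5
```

>>> {"method": "play_rows", "body": {
  "motion": [
    [0, 0, 0, 0, 0, 0, -1],
    [0, 0, 0, 0, 0, 0, -1],
    [0, 0, 0, 0, 0, 0, -1],
    [0, 0, 0, 0, 0, 0, -1],
    [0, 0, 0, 0, 0, 0, -1]
  ]
}}

```text
clock: 10.4
position: [0.5835, 0.2331, 0.0208]
tool_rot: [3.142, 0.0, 1.311]
force: [0.7, 0.4, -0.9]
grip_width: 0.0147
finger_force: 90.5
```

```bash
python3 - <<'E'
from clip import *
s=observe();print('tcp ab',ab(s['position']),s['position'],s['force'])
for nm in('side','wrist','top'):
    p,d,c=grab(nm);np.savez('pics/%s7'%nm,p=p,d=d,**c);P=pts(d,c);hsv=cv2.cvtColor(p,cv2.COLOR_RGB2HSV)
    A,B=ab(P);m=(cv2.inRange(hsv,(5,120,50),(20,255,255))>0)&(P[...,2]>.05)&(P[...,2]<.1)&(abs(B)<30)&(abs(A-20)<45)
    if m.sum()<20: print(nm,'no');continue
    print(nm,m.sum(),'handle a',np.percentile(A[m],[1,99]).round(1),'b',np.percentile(B[m],[1,99]).round(1),'z',np.percentile(P[m][:,2],[1,99]).round(3))
    if nm=='side':
        r=(cv2.inRange(hsv,(0,140,60),(5,255,255))>0)&(abs(B)<60)&(abs(A-20)<30)&(P[...,2]>.026);print('clip side a',np.percentile(A[r],[2,50,98]),'b max',B[r].max())
        save('s7',cv2.resize(p[150:250,220:370],(750,500),interpolation=cv2.INTER_CUBIC))
E
```

```text
tcp ab [20.69166727  0.47393354] [0.58350204 0.23305406 0.02084917] [ 0.66423395  0.40767832 -0.89462634]
side 116 handle a [ 1.1 41.1] b [-9.6  6.5] z [0.064 0.098]
clip side a [15.27284045 22.79745091 29.41349863] b max -20.972459493470314
wrist 3444 handle a [-1.5 39.6] b [-7.7  7.4] z [0.064 0.086]
top no
```

View pics/s7.png

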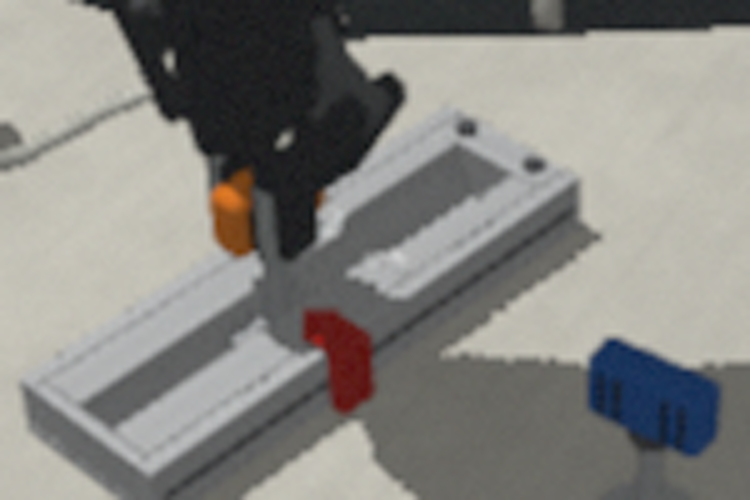

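Wrist and side put the bolt at rail y≈18 versus the clip tip at 19.7, with the handle 2.5 mm behind the TCP. I'll nudge forward 1.5 mm, then turn about the bolt's own axis.

>>> {"method": "play_rows", "body": {
  "motion": [
    [0.15, 0, 0, 0, 0, 0, -1],
    [0.15, 0, 0, 0, 0, 0, -1],
    [0.15, 0, 0, 0, 0, 0, -1],
    [0.15, 0, 0, 0, 0, 0, -1],
    [0.15, 0, 0, 0, 0, 0, -1]
  ]
}}

```text
clock: 11.05
position: [0.5838, 0.2348, 0.0208]
tool_rot: [-3.142, 0.0, 1.312]
force: [-0.5, -0.5, -1.1]
grip_width: 0.0148
finger_force: 90.5
```

>>> {"method": "play_rows", "body": {
  "motion": [
    [0, -0.03, 0, 0, 0, -0.1, -1],
    [-0.01, -0.06, 0, 0, 0, -0.2, -1],
    [-0.02, -0.08, 0, 0, 0, -0.31, -1],
    [-0.02, -0.1, 0, 0, 0, -0.42, -1],
    [-0.03, -0.13, 0, 0, 0, -0.53, -1]
  ]
}}

```text
clock: 11.55
position: [0.5826, 0.2348, 0.0208]
tool_rot: [3.142, 0.0, 1.846]
force: [1.2, 0.4, -0.4]
grip_width: 0.0147
finger_force: 90.4
```

>>> {"method": "play_rows", "body": {
  "motion": [
    [0, -0.03, 0, 0, 0, -0.1, -1],
    [-0.01, -0.06, 0, 0, 0, -0.2, -1],
    [-0.02, -0.08, 0, 0, 0, -0.31, -1],
    [-0.02, -0.1, 0, 0, 0, -0.42, -1],
    [-0.03, -0.13, 0, 0, 0, -0.52, -1]
  ]
}}

```text
clock: 12.05
position: [0.5814, 0.2341, 0.0208]
tool_rot: [-3.142, 0.0, 2.366]
force: [0.4, 0.1, -1.6]
grip_width: 0.0147
finger_force: 90.4
```

>>> {"method": "play_rows", "body": {
  "motion": [
    [0, -0.03, 0, 0, 0, -0.1, -1],
    [-0.01, -0.06, 0, 0, 0, -0.2, -1],
    [-0.02, -0.08, 0, 0, 0, -0.31, -1],
    [-0.02, -0.1, 0, 0, 0, -0.42, -1],
    [-0.03, -0.13, 0, 0, 0, -0.52, -1]
  ]
}}

```text
clock: 12.55
position: [0.5807, 0.2329, 0.0208]
tool_rot: [-3.142, 0.0, 2.886]
force: [-0.3, -0.0, -2.0]
grip_width: 0.0145
finger_force: 90.4
```

```bash
cat > chk.py <<'E'
from clip import *
import sys
s=observe();print('t',s['clock'],'tcp ab',ab(s['position']).round(2),'z',s['position'][2].round(4),'yaw',np.degrees(s['tool_rot']).round(2),'F',s['force'].round(1),'M',s['moment'].round(2),'w',s['grip_width'].round(4),'q7',s['qpos'][6].round(2))
for nm in('side','wrist','top'):
    p,d,c=grab(nm);np.savez('pics/%s8'%nm,p=p,d=d,**c);P=pts(d,c);hsv=cv2.cvtColor(p,cv2.COLOR_RGB2HSV)
    A,B=ab(P);m=(cv2.inRange(hsv,(7,120,50),(20,255,255))>0)&(P[...,2]>.05)&(P[...,2]<.1)&(abs(B)<35)&(abs(A-20)<45)
    if m.sum()>20:
        T=m&(P[...,2]>np.percentile(P[m][:,2],90)-.005)
        print(nm,m.sum(),'handle a',np.percentile(A[m],[1,99]).round(1),'b',np.percentile(B[m],[1,99]).round(1),'top a',np.percentile(A[T],[1,99]).round(1),'b',np.percentile(B[T],[1,99]).round(1),'z',np.percentile(P[m][:,2],[1,99]).round(3))
        print('  rect ab',np.round(cv2.minAreaRect(np.c_[A[T],B[T]].astype(np.float32))[1:][0],1),round(cv2.minAreaRect(np.c_[A[T],B[T]].astype(np.float32))[2],1))
    r=((cv2.inRange(hsv,(0,140,60),(6,255,255))|cv2.inRange(hsv,(174,140,60),(180,255,255)))>0)&(abs(B)<60)&(abs(A-20)<30)&(P[...,2]>.027)
    if r.sum()>10: print(nm,'clip a',np.percentile(A[r],[2,50,98]).round(1),'b max',B[r].max().round(1))
E
python3 chk.py
```

```text
Traceback (most recent call last):
  File "chk.py", line 3, in <module>
    s=observe();print('t',s['clock'],'tcp ab',ab(s['position']).round(2),'z',s['position'][2].round(4),'yaw',np.degrees(s['tool_rot']).round(2),'F',s['force'].round(1),'M',s['moment'].round(2),'w',s['grip_width'].round(4),'q7',s['qpos'][6].round(2))
                                                                                                                                                                                                     ^^^^^^^^^^^^^^^^^^^^^
AttributeError: 'float' object has no attribute 'round'
```

```bash
sed -i "s/s\['grip_width'\].round(4)/round(s['grip_width'],4)/" chk.py; python3 chk.py; python3 -c "
from clip import *
print(ab(np.array([.5807,.2329])))"
```

```text
t 12.55 tcp ab [19.84 -2.17] z 0.0208 yaw [-180.      0.    165.36] F [-0.3 -0.  -2. ] M [-0.    0.04  0.  ] w 0.0145 q7 0.19
side 142 handle a [ 6.2 28.5] b [-22.6   1.6] top a [11.9 27.9] b [-21.1   2.6] z [0.064 0.088]
  rect ab [14.3 26.7] 23.7
side clip a [14.8 23.  29.5] b max -20.3
wrist 3474 handle a [11.  26.1] b [-22.4  19.1] top a [11.2 26.1] b [-21.9  19.4] z [0.064 0.085]
  rect ab [43.3 16.1] 90.0
wrist clip a [12.2 19.7 27.1] b max -18.3
top clip a [13.7 20.3 27.3] b max -17.0
[19.8222894 -2.1942776]
```

Wrist: handle centre is at rail y 18.6 versus clip 19.7, square to the rail. I'll shift 1 mm and lower to the floor.

>>> {"method": "play_rows", "body": {
  "motion": [
    [0, 0.1, 0, 0, 0, 0, -1],
    [0, 0.1, 0.08, 0, 0, 0, -1],
    [0, 0.1, 0.15, 0, 0, 0, -1],
    [0, 0.1, 0.22, 0, 0, 0, -1],
    [0, 0.1, 0.25, 0, 0, 0, -1]
  ]
}}

```text
clock: 13.2
position: [0.5809, 0.2341, 0.0182]
tool_rot: [3.142, 0.0, 2.881]
force: [0.2, 0.3, -1.0]
grip_width: 0.0146
finger_force: 90.4
```

>>> {"method": "play_rows", "body": {
  "motion": [
    [0, 0, 0.02, 0, 0, 0, -1],
    [0, 0, 0.04, 0, 0, 0, -1],
    [0, 0, 0.06, 0, 0, 0, -1],
    [0, 0, 0.06, 0, 0, 0, -1],
    [0, 0, 0.06, 0, 0, 0, -1]
  ]
}}

```text
clock: 13.7
position: [0.5809, 0.2341, 0.0181]
tool_rot: [-3.142, 0.0, 2.882]
force: [-2.7, -1.7, 7.8]
grip_width: 0.0146
finger_force: 91.8
```

```bash
python3 chk.py
```

```text
t 13.7 tcp ab [21.01 -2.29] z 0.0181 yaw [-1.8000e+02  1.0000e-02  1.6511e+02] F [-2.7 -1.7  7.8] M [-0.49  0.67  0.04] w 0.0146 q7 0.18
side 142 handle a [ 4.1 31.7] b [-22.3   0.1] top a [13.4 32. ] b [-21.3   1.6] z [0.06  0.098]
  rect ab [16.1 28.2] 44.5
side clip a [14.7 22.6 29.7] b max -19.6
wrist 3461 handle a [12.5 27.5] b [-22.5  18.9] top a [12.5 27.4] b [-22.1  19. ] z [0.061 0.083]
  rect ab [43.1 16.1] 89.9
wrist clip a [12.4 19.6 27. ] b max -17.9
top clip a [13.4 20.4 27. ] b max -18.8
```

On the floor (about 8 N), with the handle centre at 20.0 against the clip at 19.6. Release and withdraw.

>>> {"method": "play_rows", "body": {
  "motion": [
    [0, 0, -0.04, 0, 0, 0, -1],
    [0, 0, -0.04, 0, 0, 0, -0.5],
    [0, 0, -0.04, 0, 0, 0, -0.2],
    [0, 0, -0.04, 0, 0, 0, 0],
    [0, 0, -0.04, 0, 0, 0, 0]
  ]
}}

```text
clock: 14.35
position: [0.5809, 0.2341, 0.0181]
tool_rot: [3.142, -0.0, 2.882]
force: [-0.2, -0.6, -0.1]
grip_width: 0.0426
finger_force: 0.0
```

>>> {"method": "play_rows", "body": {
  "motion": [
    [0, 0, -1.5, 0, 0, 0, 0],
    [0, 0, -4, 0, 0, 0, 0],
    [0, 0, -8, 0, 0, 0, 0],
    [0, 0, -11, 0, 0, 0, 0],
    [0, 0, -12, 0, 0, 0, 0]
  ]
}}

```text
clock: 14.85
position: [0.5818, 0.235, 0.1423]
tool_rot: [3.139, 0.003, 2.882]
force: [-0.0, 0.2, -0.3]
grip_width: 0.0429
finger_force: 0.0
```

```bash
python3 chk.py; python3 -c "
from h import *
p=np.load('pics/side8.npz')['p'];save('s9',cv2.resize(p[150:270,220:400],(750,500),interpolation=cv2.INTER_CUBIC))"
```

```text
t 14.85 tcp ab [22.12 -1.65] z 0.1423 yaw [179.84   0.18 165.12] F [-0.   0.2 -0.3] M [ 0.01 -0.02 -0.  ] w 0.0429 q7 0.28
side 288 handle a [15.3 30.1] b [-21.6  17.6] top a [15.3 29.8] b [-20.7  18. ] z [0.06  0.086]
  rect ab [39.3 15.4] 86.9
side clip a [14.5 22.2 29.5] b max -20.6
wrist 927 handle a [12.3 27.4] b [-22.1  19.3] top a [12.3 27.3] b [-21.6  19.5] z [0.064 0.083]
  rect ab [42.3 15.1] 89.6
wrist clip a [13.1 24.5 27.4] b max -23.4
top 116 handle a [13.2 28.3] b [-21.7   0.3] top a [13.5 28.3] b [-21.    0.4] z [0.059 0.084]
  rect ab [22.6 14.9] 77.9
top clip a [13.7 20.8 27.5] b max -19.2
```

View pics/s9.png

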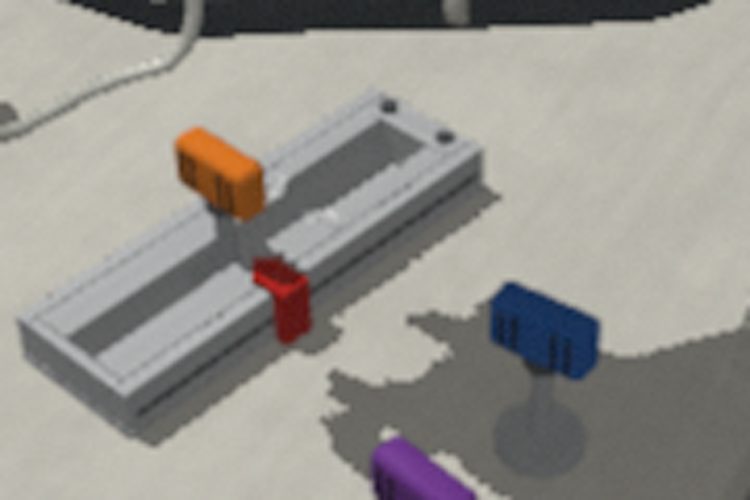

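The side view shows the T-bolt upright in the slot (220,175), square across it and beside the red tip (265,270). The blue bolt is untouched at (545,330). Handing in.

```bash
python3 -c "
from workcell import bot
print(bot.job_done())"
```

```text
the job is handed in; nothing more can be done
None
```

The T-bolt stands upright on the slot floor beside the red clip's tip (within about 1 mm along the rail), turned a quarter turn with its head square across under both lips, and the blue bolt was not touched; the job is handed in at about 15 s, with no verdict returned.

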